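# Find the stamped parts tray and push it to the dispatch rail

### The job

One of the two small wooden parts trays has the shop's clock-wheel mark stamped on its underside. Look under the left tray and then the right one: push its handle bar away from you until the tray tips over on its far bottom edge and its base faces you (70 degrees or more; it may lie right over on its far side), keep it so for a moment, then draw it back down on its base. Then push the stamped tray across the worktop until its far side stands flush against the dispatch rail, leaving the other where it stood; never lift a tray off the worktop or turn it upside down, and leave the bell jar, oil cup, loupe and screwdriver alone.

Things in the scene. Friction and masses are not known exactly. Their poses are not given: they have to be found in the camera images.
- tray_stamped: light wooden parts tray, 54 mm deep (x) by 64 mm wide (y), side walls 28 mm high and 6 mm thick, open on top; the one with the stamp (dark clock wheel with a cross, 39 mm) in the middle of its underside, from above just like the other. About 0.3 kg; brass wheels pinned inside, up to 23 mm high. Origin: centre of the base; x to its far side, away from the robot, y left, z up
- tray_plain: the other tray, the same in every way and with the same axes, but bare underneath
- tray_stamped_handle (a point): middle of the dark round handle bar of the stamped tray, on its axis, 74 mm above the middle of the base. The bar is 12 mm thick and runs along y between two end posts, 50 mm clear, 85 mm high. Pushing it to +x tips the tray
- tray_stamped_heel (a point): middle of the far bottom edge of the stamped tray, 27 mm in +x from its origin, on which it tips; friction is about 0.6, so it hardly slides. Let go below about 50 degrees it falls back on its base, beyond 57 over on its far side. Lying so, its near wall is on top (48 to 54 mm up, rim 28 mm beyond this point, bar at 74 mm): a fingertip behind that rim, drawn to the robot, sets it up
- tray_plain_handle (a point): middle of the dark round handle bar of the plain tray, on its axis, 74 mm above the middle of the base. The bar is 12 mm thick and runs along y between two end posts, 50 mm clear, 85 mm high. Pushing it to +x tips the tray
- tray_plain_heel (a point): middle of the far bottom edge of the plain tray, 27 mm in +x from its origin, on which it tips; friction is about 0.6, so it hardly slides. Let go below about 50 degrees it falls back on its base, beyond 57 over on its far side. Lying so, its near wall is on top (48 to 54 mm up, rim 28 mm beyond this point, bar at 74 mm): a fingertip behind that rim, drawn to the robot, sets it up
- rail_face (a point): middle of the near face of the dispatch rail, a plain aluminium bar screwed to the worktop behind the trays, 12 mm thick, 215 mm long, 16 mm high; the point is 8 mm above the worktop. x points square away from the robot through the rail, y along the rail to the left. The trays stand 4 to 7 cm in front of it
- bell_jar: small glass bell jar, 52 mm diameter, 67 mm high, behind the rail; origin at the centre of its base; not to be disturbed
- oil_cup: small red-brown oil cup, 30 mm diameter, 20 mm high, right of the trays; origin at the centre of its base; not to be disturbed
- loupe: black loupe, 36 mm diameter, 31 mm high, right of the trays; origin at the centre of its base; not to be disturbed
- driver: small screwdriver with black handle, 93 mm long, lying along the front edge left of the trays; origin under its middle; not to be disturbed

How it is judged:
On the way, in this order (a step that is already met when the one before it is completed fails the run):
1. the left tray is tipped up on its far edge until its base faces the robot (((y of tray_stamped in the frame of rail_face above 0 m and angle between tray_stamped's own z axis and vertical above 1.05 rad) or (y of tray_plain in the frame of rail_face above 0 m and angle between tray_plain's own z axis and vertical above 1.05 rad))), for 0.3 s.
2. the right tray is tipped up on its far edge until its base faces the robot (((y of tray_stamped in the frame of rail_face below 0 m and angle between tray_stamped's own z axis and vertical above 1.05 rad) or (y of tray_plain in the frame of rail_face below 0 m and angle between tray_plain's own z axis and vertical above 1.05 rad))), for 0.3 s.
3. the stamped tray stands flush against the dispatch rail (x of tray_stamped_heel in the frame of rail_face above -0.007 m and angle between the x axis of tray_stamped and the x axis of rail_face, either way round below 0.09 rad and angle between tray_stamped's own z axis and vertical below 0.06 rad), for 0.2 s.
At the end, for the whole second after the job is handed in: the stamped tray stands flat on the worktop with its far side within 7 mm of the rail's near face and square to it within 5 degrees; the plain tray stands flat within 3 cm of where it was; both at rest (all of step 3 and x of tray_stamped_heel in the frame of rail_face below 0.004 m and linear speed of each of tray_stamped, tray_plain below 0.02 m/s and angle between tray_plain's own z axis and vertical below 0.06 rad and distance of tray_plain from where it was at the start of the episode below 0.03 m); the robot touches nothing.
It fails at once if a tray is lifted off its far edge (height (world z) of any of tray_stamped_heel, tray_plain_heel above 0.02 m).
It fails at once if a tray is turned upside down (angle between any of tray_stamped, tray_plain's own z axis and vertical above 2 rad).
It fails at once if the bell jar, oil cup, loupe or screwdriver is disturbed (distance of any of bell_jar, oil_cup, loupe, driver from where it was at the start of the episode above 0.02 m).
It also fails if it takes over 72 s, if anything falls off the work surface, if the arm or the gripper's body presses on something with over 40 N, if the wrist force passes 120 N, or if a joint passes its speed limit or range.

### The arm

A 6-joint arm with a two-finger parallel gripper is mounted at the origin on a cart in front of the work surface, level with it; the furniture and walls round the work are solid. World frame = base frame: x ahead of the robot, y to its left, z up, the work surface at z = 0. Lengths are in m, angles in rad, forces in N, time in s.
With the tool pointing down it reaches from about 0.25 to 0.85 m from the base axis. Payload 12.5 kg.
Tool frame: the origin (TCP) lies midway between the tips of the shut fingers; the grasp point (between the pads) lies 19 mm behind it (env.tcp_to_grasp is the distance from the TCP to the grasp point, in m); z points along the fingers, y is the direction in which the jaws open and shut (so a half turn about z gives the same grasp; the last joint's range is limited). The gripper opens to 93 mm and grips with 3 to 60 N. Pads are 15 mm wide; open, the fingers measure 128 mm over their backs; the gripper's body (75 mm by 188 mm) begins 65 mm behind the grasp point.
Start: joints at [-1.308, 0.351, 1.652, -0, 1.139, -0.085], TCP at [0.187, -0.517, 0.219] pointing down, gripper open.
Joint ranges: [-2.75, 2.75], [-0.79, 2.1], [0.01, 2.65], [-1.57, 4.71], [0.07, 3.14], [-2.87, 2.87]. Speed limits (rad/s): [2.22, 2.22, 2.79, 3.14, 3.14, 3.14].

### API

Orientations are given as a unit quaternion [x, y, z, w].
In Python, from plant import monitor, imaging, env gives the robot as it stands.
- The arm moves only by the tool step_arm, never from a script. Its argument "commands" is a list that holds one entry, the list of rows, each a list of 4 numbers: the shift along the world's x, y, z in cm, then the turn about the world's z in rad. In form: [[[x, y, z, roll], ...]]. A call has 1 to 8 rows; each row is the pose to reach, as a shift and turn from the pose measured when the call began; what a row does not reach only later rows make up. A row lasts 1/10 s, in which the tool goes at most 50 mm and 8.59 degrees, less where a joint would pass 70% of its speed; a pose out of reach is approached as far as the arm can. A call with a gripper value outside its range is refused whole. "grip" is the finger opening in cm, from 0 to 9.3, set as the call begins (left out, the last holds). The fingers move at their own pace and stop on an object; the grip force is fixed at half the most. Time passes only in rows, so rows that repeat a pose let the fingers close. It gives the time, the measured TCP pose, the force and the opening at its end, in the units of the state.
- monitor.observe(): the state, without advancing time (a new reading comes with each control period).
- imaging.get_image(name): name is "scene" or "top"; returns a dict with "pixels" (420x560x3 uint8, blue, green, red), "mtx" (3x3 intrinsics, pixels), "position" and "rotation" of the camera in the world. Camera axes: x right, y up, looking along -z (the intrinsics and any distortion apply to the point x, -y, -z); pixel columns grow to the right and rows downward; lengths in m; the calibration is good to about 2 mm. A picture is of the moment at which its call begins. There is no depth.
- env.sign_off(): hands the job in, once; it reports no verdict.
The state is a dict: "t": time; "q": joint angles; "joint_vel": joint speeds; "joint_efforts": joint torques, N m; "eef_pos": TCP position; "eef_rot": TCP orientation; "force": force on the tool from outside, world axes, zero at the start; "moment": the same for the moment, N m; "opening": finger opening in m.
Only numpy, scipy, OpenCV 4.12 (cv2) and the standard library are available. Lean on these libraries where they do the work, as an engineer would, in place of code of your own. Each camera call takes 0.05 s, during which the arm holds its last target.

## Working session

There is one attempt and no reset: what is moved stays moved. The work goes in short steps, Python scripts to look and compute and a tool call to move; the robot and the scene stay as the last step left them, time stands still between calls to the robot, and variables do not carry over. Pictures are saved under pics/ and viewed, and the job is handed in when it is done.

Besides the shell and the picture viewer there is one more tool, called after ">>>" as name(argument=value, ...), one argument or row to a line, values as JSON. step_arm: Moves the arm, as the interface text tells. Its arguments: {"type":"object","properties":{"commands":{"type":"array","items":{"type":"array","items":{"type":"array","items":{"type":"number"}}}},"grip":{"type":"number"}},"required":["commands"]}

```bash
mkdir -p pics; ls; python3 - <<'E'
from plant import monitor, imaging, env
import cv2
for n in ("scene","top"):
    im=imaging.get_image(n); cv2.imwrite(f"pics/{n}0.png",im["pixels"]); print(n,im["mtx"],im["position"],im["rotation"],[k for k in im])
print(monitor.observe())
E
```

```text
pics
scene [[508.64078868   0.         283.32285503]
 [  0.         508.64078868 208.28993792]
 [  0.           0.           1.        ]] [0.16008338 0.56399759 0.85422473] [-0.09526912  0.35971849  0.8905244  -0.26171108] ['pixels', 'mtx', 'position', 'rotation']
top [[412.24228365   0.         276.25632619]
 [  0.         412.24228365 210.08025079]
 [  0.           0.           1.        ]] [ 0.3996289  -0.07963542  0.94283238] [-0.04406374  0.04018578  0.71240619 -0.69922879] ['pixels', 'mtx', 'position', 'rotation']
{'t': 0.1, 'q': array([-1.30757229e+00,  3.51169138e-01,  1.65233753e+00, -3.77404168e-05,
        1.13912562e+00, -8.46126972e-02]), 'joint_vel': array([-0.00130811,  0.00031676, -0.00287003, -0.00133382,  0.00302845,
       -0.00051615]), 'joint_efforts': array([ 4.81283369e-04, -4.98028421e+01, -2.85702950e+01,  7.00372411e-02,
        2.39183247e-02, -5.55595284e-05]), 'eef_pos': array([ 0.18740386, -0.51676057,  0.21817109]), 'eef_rot': array([ 9.84912783e-01,  1.73050684e-01, -6.34277226e-05, -5.16217081e-04]), 'force': array([-0.80767468, -0.60207597,  0.25872573]), 'moment': array([-0.03702242, -0.02576804,  0.01327463]), 'opening': 0.09312473005269686}
```

View pics/scene0.png

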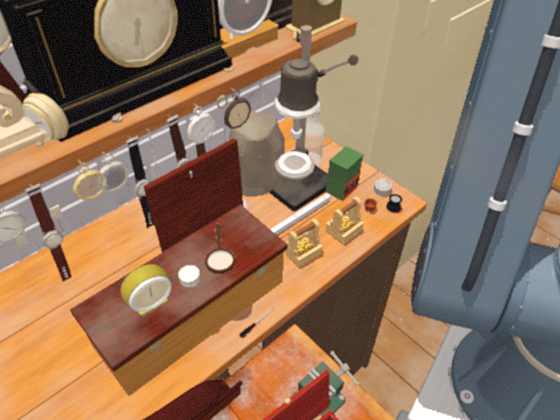

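View pics/top0.png

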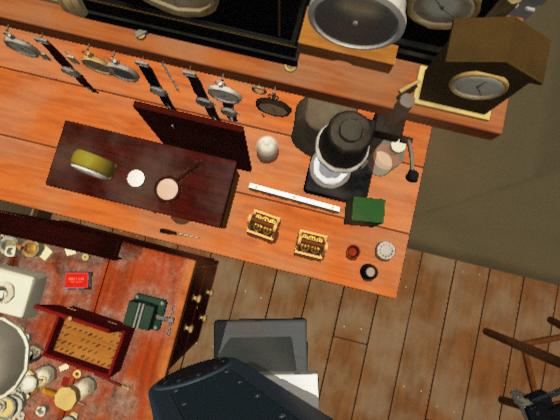

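```bash
cat > h.py <<'E'
import numpy as np, cv2
from scipy.spatial.transform import Rotation as R
def ray(im,u,v):
    K=im["mtx"]; d=np.array([(u-K[0,2])/K[0,0],-(v-K[1,2])/K[1,1],-1.0])
    return np.array(im["position"]),R.from_quat(im["rotation"]).apply(d)
def on(im,u,v,z):
    p,d=ray(im,u,v); return p+d*(z-p[2])/d[2]
def pix(im,P):
    K=im["mtx"]; c=R.from_quat(im["rotation"]).inv().apply(np.array(P)-im["position"]); c=c/-c[2]
    return np.array([K[0,2]+K[0,0]*c[0],K[1,2]-K[1,1]*c[1]])
def crop(im,x0,y0,x1,y1,s,name):
    cv2.imwrite(name,cv2.resize(im["pixels"][y0:y1,x0:x1],None,fx=s,fy=s,interpolation=cv2.INTER_CUBIC))
E
python3 - <<'E'
from plant import imaging
from h import *
a=imaging.get_image("top"); crop(a,230,170,410,290,4,"pics/t1.png")
b=imaging.get_image("scene"); crop(b,230,140,430,290,4,"pics/s1.png")
E
```

```text
(no output)
```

View pics/t1.png

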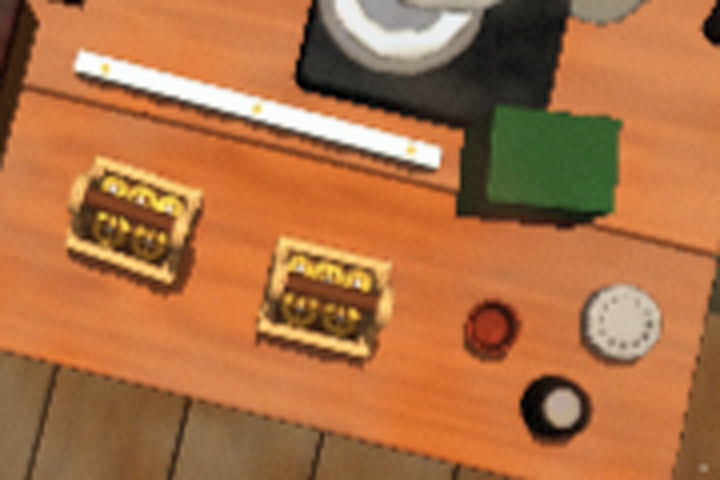

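View pics/s1.png

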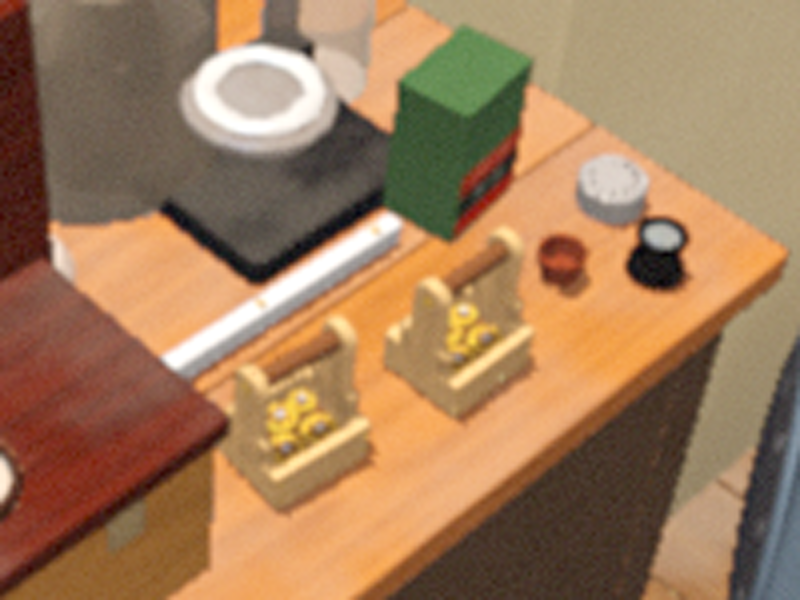

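```bash
python3 - <<'E'
from plant import imaging
from h import *
a=imaging.get_image("top"); b=imaging.get_image("scene")
T=lambda x,y:(230+x/4-.4,170+y/4-.4)
S=lambda x,y:(230+x/4-.4,140+y/4-.4)
def tri(t,s):
    p,d=ray(a,*T(*t)); q,e=ray(b,*S(*s)); d/=np.linalg.norm(d);e/=np.linalg.norm(e)
    A=np.stack([d,-e],1); k=np.linalg.lstsq(A,q-p,rcond=None)[0]; x,y=p+k[0]*d,q+k[1]*e
    return (x+y)/2,np.linalg.norm(x-y)
for n,t,s in (("L",(130,211),(303,355)),("R",(333,293),(476,268))):
    print(n,tri(t,s),on(a,*T(*t),.08))
for n,(t0,t1) in {"L":((88,200),(172,226)),"R":((288,282),(378,303))}.items():
    P,Q=on(a,*T(*t0),.078),on(a,*T(*t1),.078); d=P-Q; print(n,P,Q,np.linalg.norm(d),np.degrees(np.arctan2(-d[0],d[1])))
P,Q=on(a,*T(75,72),.016),on(a,*T(438,168),.016); d=P-Q;print("rail",P,Q,(P+Q)/2,np.linalg.norm(d),np.degrees(np.arctan2(-d[0],d[1])))
P,Q=on(b,*S(178,376),.016),on(b,*S(402,232),.016); d=P-Q;print("rail s",P,Q,(P+Q)/2,np.linalg.norm(d))
# rim top corners z=.028
for n,c in {"L":[(97,157),(202,190),(172,284),(68,245)],"R":[(283,237),(392,262),(370,358),(258,333)]}.items():
    C=[on(a,*T(*x),.028) for x in c]; print(n,np.round(C,3).tolist(),np.mean(C,0))
for n,c,z in (("cup",(492,330),.02),("loupe",(556,408),.03),("tin",(621,322),.02),("green1",(490,107),.1),("green2",(490,200),.1),("chestcorner",(0,160),.1)):
    print(n,on(a,*T(*c),z))
print("green tri",tri((620,120),(530,65)),tri((490,107),(462,28)),tri((488,200),(402,83)), tri((612,214),(470,115)))
print("edge", on(a,*T(0,350),0),on(a,*T(670,480),0))
# chest in full top pic
for u,v,u2,v2 in ((236,180,287,243),(223,227,0,0)): 
    print("chest",on(a,u,v,.1),on(b,u2,v2,.1))
print("driver",on(a,165,231,.01),on(a,200,237,.01))
E
```

```text
L (array([ 0.47692586, -0.04589961,  0.07935505]), np.float64(0.0016324823180226653)) [ 0.47763312 -0.04563069  0.08      ]
R (array([ 0.4321667 , -0.15143457,  0.07694936]), np.float64(0.0013949295270382009)) [ 0.43270387 -0.15094033  0.08      ]
L [ 0.48404848 -0.0234998   0.078     ] [ 0.46948263 -0.06752513  0.078     ] 0.04637233407690377 -18.306887536225634
R [ 0.43895925 -0.12773324  0.078     ] [ 0.4271344  -0.17444938  0.078     ] 0.04818946648074713 -14.204440575673193
rail [ 0.56352614 -0.01288086  0.016     ] [ 0.50452488 -0.21757117  0.016     ] [ 0.53402551 -0.11522601  0.016     ] 0.21302411489331707 -16.07944170079198
rail s [ 0.55112418 -0.0455732   0.016     ] [ 0.50235833 -0.21001104  0.016     ] [ 0.52674125 -0.12779212  0.016     ] 0.17151651100685616
L [[0.513, -0.026, 0.028], [0.493, -0.084, 0.028], [0.441, -0.066, 0.028], [0.464, -0.009, 0.028]] [ 0.47791386 -0.04614587  0.028     ]
R [[0.466, -0.128, 0.028], [0.451, -0.188, 0.028], [0.399, -0.175, 0.028], [0.413, -0.113, 0.028]] [ 0.43238765 -0.15115041  0.028     ]
cup [ 0.41284261 -0.24367497  0.02      ]
l
[... 167 characters left out ...]
      ]
chestcorner [0.50345792 0.02019368 0.1       ]
green tri (array([ 0.50115046, -0.31133367,  0.07799215]), np.float64(0.0417757523068653)) (array([ 0.5038761 , -0.22609691,  0.16112857]), np.float64(0.0274739117419307)) (array([ 0.49409847, -0.21731468,  0.12594894]), np.float64(0.04039539060867656)) (array([ 0.48957198, -0.30095491,  0.04336033]), np.float64(0.03319487144990631))
edge [0.4069599  0.03256183 0.        ] [ 0.32749141 -0.34371872  0.        ]
chest [0.56518601 0.00658411 0.1       ] [0.47813808 0.02192236 0.1       ]
chest [0.46776866 0.03391018 0.1       ] [ 1.81933796 -0.34050115  0.1       ]
driver [0.46842175 0.17777323 0.01      ] [0.45333011 0.09821179 0.01      ]
```

```bash
cat >> h.py <<'E'
def tri(a,t,b,s):
    p,d=ray(a,*t); q,e=ray(b,*s); d/=np.linalg.norm(d);e/=np.linalg.norm(e)
    k=np.linalg.lstsq(np.stack([d,-e],1),q-p,rcond=None)[0]; x,y=p+k[0]*d,q+k[1]*e
    return np.round((x+y)/2,3),np.round(np.linalg.norm(x-y),4)
E
python3 - <<'E'
from plant import imaging
from h import *
a=imaging.get_image("top"); b=imaging.get_image("scene")
crop(a,130,80,430,260,2.6,"pics/t2.png"); crop(b,130,20,400,260,2.4,"pics/s2.png")
print("chest nr",tri(a,(223,227),b,(287,242.5)))
E
```

```text
chest nr (array([0.469, 0.033, 0.117]), np.float64(0.0054))
```

View pics/t2.png

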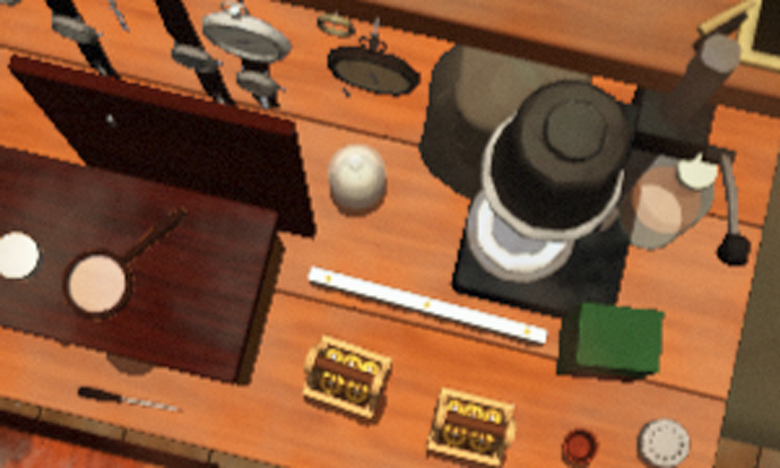

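View pics/s2.png

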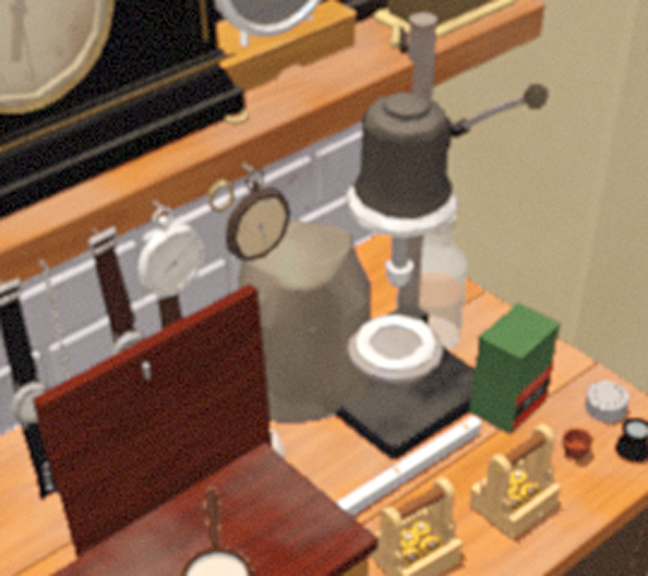

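```bash
python3 - <<'E'
from plant import imaging
from h import *
a=imaging.get_image("top"); b=imaging.get_image("scene")
t=lambda x,y:(130+x/2.6-.3,80+y/2.6-.3)
s=lambda x,y:(130+x/2.4-.3,20+y/2.4-.3)
D={"chest nr":((243,383),(375,546)),"chest/lid far right bottom":((277,212),(270,452)),"lid corner b":((315,232),(258,288)),"lid corner c":((297,122),(258,288)),"lid b-bottom":((315,232),(270,452)),
"ring left":((483,190),(349,195)),"ring front":((545,240),(410,233)),"ring right":((620,190),(457,210)),"dish front":((520,275),(400,380)),"cap":((578,125),(410,105)),
"green TL":((580,305),(519,307)),"green TR":((662,312),(558,322)),"green BL":((578,365),(480,347)),"green BR":((660,376),(517,364)),"knob":((733,248),(536,95)), "base corner":((455,285),(397,448))}
for k,v in D.items(): print(k,*tri(a,t(*v[0]),b,s(*v[1])))
E
```

```text
chest nr [0.47  0.034 0.104] 0.0054
chest/lid far right bottom [0.599 0.004 0.113] 0.0052
lid corner b [ 0.579 -0.021  0.269] 0.0635
lid corner c [ 0.624 -0.025  0.258] 0.0056
lid b-bottom [ 0.601 -0.019  0.086] 0.0215
ring left [ 0.588 -0.135  0.288] 0.0363
ring front [ 0.562 -0.183  0.234] 0.027
ring right [ 0.577 -0.246  0.222] 0.0194
dish front [ 0.569 -0.188  0.057] 0.0247
cap [ 0.591 -0.193  0.344] 0.0038
green TL [ 0.503 -0.228  0.158] 0.0281
green TR [ 0.5   -0.308  0.086] 0.0409
green BL [ 0.495 -0.22   0.112] 0.0414
green BR [ 0.491 -0.305  0.03 ] 0.0404
knob [ 0.521 -0.281  0.333] 0.0012
base corner [ 0.557 -0.141  0.015] 0.0011
```

```bash
python3 - <<'E'
from plant import imaging
from h import *
a=imaging.get_image("top"); b=imaging.get_image("scene")
t=lambda x,y:(130+x/2.6-.3,80+y/2.6-.3)
s=lambda x,y:(130+x/2.4-.3,20+y/2.4-.3)
D={"green TL":((580,305),(480,347)),"green TR":((662,312),(519,307)),"green BL":((578,365),(517,364)),"green BR":((660,376),(558,322)),
"cap":((578,125),(410,105)),"ring front":((515,230),(375,225)),"ring front2":((545,240),(385,230))}
for k,v in D.items(): print(k,*tri(a,t(*v[0]),b,s(*v[1])))
for p in [(315,232),(297,122)]:
  print([on(a,*t(*p),z).round(3) for z in (0,.1,.25)])
for z in (.2,.24,.28): print(z,on(a,*t(483,190),z).round(3),on(a,*t(545,240),z).round(3),on(b,*s(349,195),z).round(3),on(b,*s(400,233),z).round(3))
E
```

```text
green TL [ 0.526 -0.237  0.088] 0.0014
green TR [ 0.518 -0.3    0.097] 0.0009
green BL [ 0.48  -0.231  0.093] 0.0054
green BR [ 0.469 -0.292  0.106] 0.006
cap [ 0.591 -0.193  0.344] 0.0038
ring front [ 0.573 -0.157  0.252] 0.0425
ring front2 [ 0.572 -0.178  0.234] 0.0482
[array([ 0.61 , -0.018,  0.   ]), array([ 0.588, -0.025,  0.1  ]), array([ 0.554, -0.034,  0.25 ])]
[array([ 0.713, -0.003,  0.   ]), array([ 0.679, -0.011,  0.1  ]), array([ 0.63 , -0.023,  0.25 ])]
0.2 [ 0.594 -0.151  0.2  ] [ 0.557 -0.193  0.2  ] [ 0.676 -0.24   0.2  ] [ 0.606 -0.216  0.2  ]
0.24 [ 0.583 -0.147  0.24 ] [ 0.548 -0.187  0.24 ] [ 0.644 -0.191  0.24 ] [ 0.579 -0.168  0.24 ]
0.28 [ 0.573 -0.143  0.28 ] [ 0.54  -0.181  0.28 ] [ 0.613 -0.142  0.28 ] [ 0.551 -0.12   0.28 ]
```

>>> step_arm(
  commands=[
    [[2.5,4,0,0.1],[5,8,0,0.2],[7.5,12,0,0.3],[10,16,0,0.4],[12.5,20,0,0.5],[15,24,0,0.6],[17.5,28,0,0.7],[20,32,0,0.8]],
  ],
  grip=4,
)

```text
t: 1.4
eef_pos: [0.3882, -0.1953, 0.2189]
eef_rot: [0.839, 0.545, 0.0, 0.0]
force: [0.5, 0.5, 0.5]
opening: 0.0405
```

>>> step_arm(
  commands=[
    [[3,4,0,0.02],[5,8,0,0.04],[7,12,0,0.06],[8.9,14.9,0,0.08],[8.9,14.9,-3,0.08],[8.9,14.9,-6,0.08],[8.9,14.9,-9,0.08],[8.9,14.9,-9,0.08]],
  ],
)

```text
t: 2.2
eef_pos: [0.4753, -0.0459, 0.1262]
eef_rot: [0.816, 0.578, -0.002, -0.002]
force: [-0.5, -0.5, 0.3]
opening: 0.04
```

```bash
python3 - <<'E'
from plant import imaging
from h import *
a=imaging.get_image("top"); b=imaging.get_image("scene")
crop(a,200,130,400,280,3.5,"pics/t3.png"); crop(b,200,90,400,290,3,"pics/s3.png")
E
```

```text
(no output)
```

View pics/t3.png

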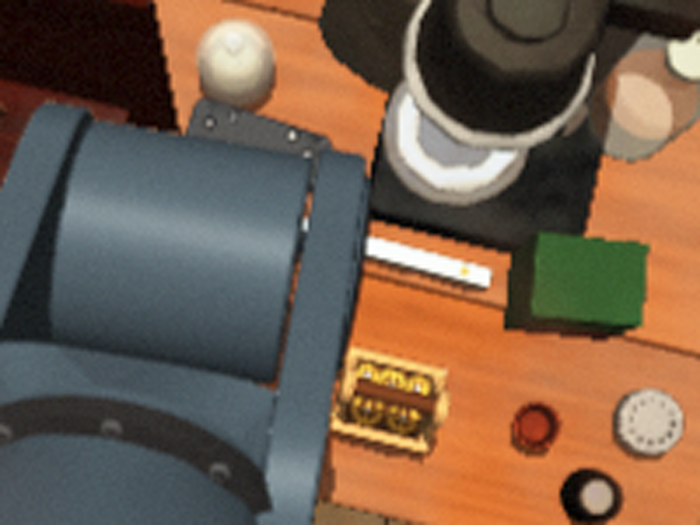

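View pics/s3.png

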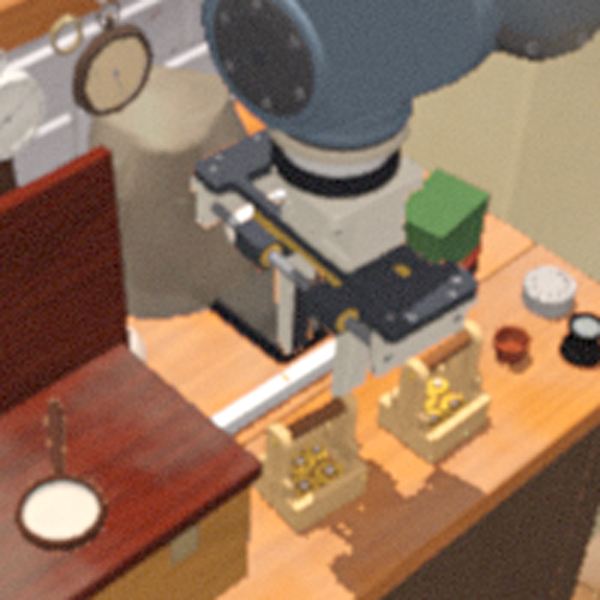

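>>> step_arm(
  commands=[
    [[0.2,0,-2,0],[0.2,0,-4,0],[0.2,0,-5,0],[0.2,0,-6,0],[0.2,0,-7,0],[0.2,0,-8,0],[0.2,0,-8.6,0],[0.2,0,-8.6,0]],
  ],
)

```text
t: 3.1
eef_pos: [0.4791, -0.0463, 0.0429]
eef_rot: [0.816, 0.578, -0.0, -0.0]
force: [-0.6, -0.5, 0.2]
opening: 0.0402
```

```bash
python3 - <<'E'
from plant import imaging
from h import *
b=imaging.get_image("scene")
crop(b,240,150,380,280,5,"pics/s4.png")
E
```

```text
(no output)
```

View pics/s4.png

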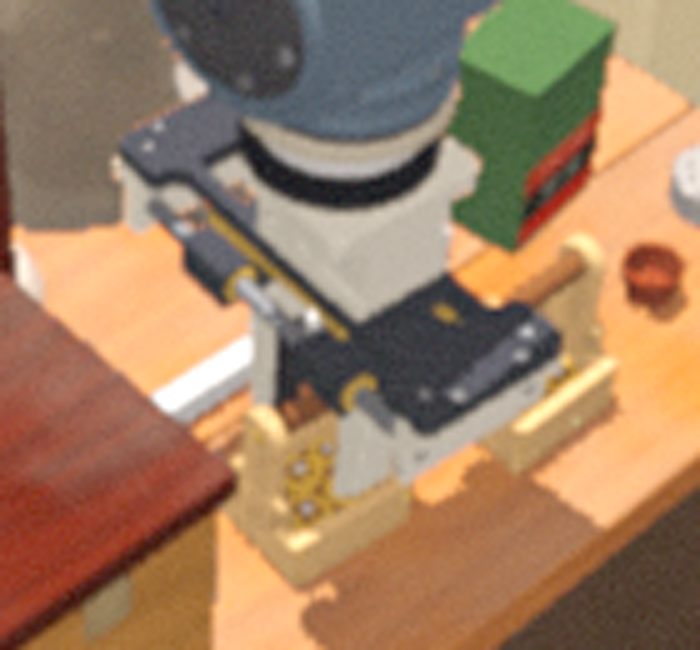

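>>> step_arm(
  commands=[
    [[0,0,-0.2,0],[0.3,-0.1,-0.2,0],[0.6,-0.2,-0.2,0],[1.2,-0.4,-0.2,0],[1.8,-0.6,-0.2,0],[2.5,-0.9,-0.2,0],[3.2,-1.15,-0.2,0],[4,-1.4,-0.2,0]],
  ],
  grip=2.4,
)

```text
t: 3.95
eef_pos: [0.52, -0.0607, 0.0413]
eef_rot: [0.816, 0.578, -0.0, 0.0]
force: [-0.8, 0.4, -0.1]
opening: 0.0245
```

```bash
python3 - <<'E'
from plant import imaging
from h import *
b=imaging.get_image("scene")
crop(b,240,150,380,280,5,"pics/s5.png")
E
```

```text
(no output)
```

View pics/s5.png

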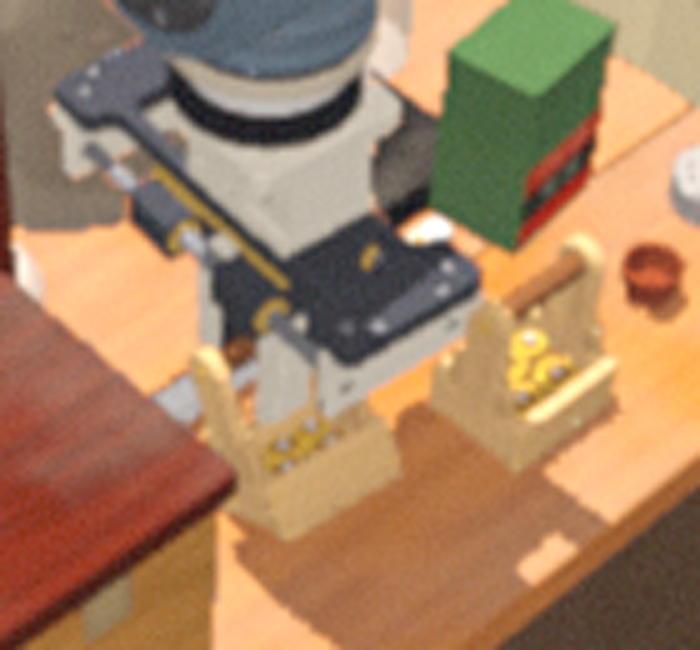

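>>> step_arm(
  commands=[
    [[0.7,-0.25,0,0],[1.4,-0.5,0,0],[2.1,-0.75,0,0],[2.8,-1,0,0],[3.4,-1.2,0,0],[4,-1.4,-0.2,0],[4.2,-1.5,-0.3,0],[4.2,-1.5,-0.3,0]],
  ],
)

```text
t: 4.8
eef_pos: [0.5633, -0.0761, 0.0382]
eef_rot: [0.816, 0.578, 0.0, 0.0]
force: [-0.5, -0.2, 0.3]
opening: 0.0242
```

>>> step_arm(
  commands=[
    [[0,0,0,0],[0,0,0,0],[0,0,0,0],[0,0,0,0],[0,0,0,0]],
  ],
)

```text
t: 5.3
eef_pos: [0.5633, -0.0761, 0.0383]
eef_rot: [0.816, 0.578, 0.0, 0.0]
force: [-0.8, -0.3, 0.3]
opening: 0.0238
```

```bash
python3 - <<'E'
from plant import imaging
from h import *
b=imaging.get_image("scene")
crop(b,240,150,380,280,5,"pics/s6.png")
E
```

```text
(no output)
```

View pics/s6.png

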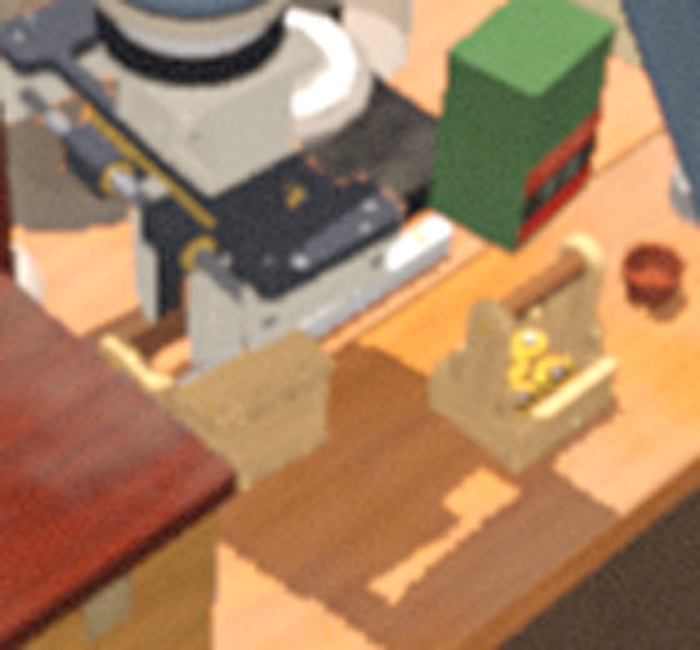

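>>> step_arm(
  commands=[
    [[-0.7,0.25,0,0],[-1.4,0.5,0,0],[-2.1,0.75,0,0],[-2.8,1.0,0,0],[-3.6,1.25,0,0],[-4.4,1.55,0.2,0],[-5.2,1.85,0.3,0],[-5.2,1.85,0.3,0]],
  ],
)

```text
t: 6.15
eef_pos: [0.5099, -0.0571, 0.0412]
eef_rot: [0.816, 0.578, -0.0, -0.0]
force: [0.4, -0.4, -0.1]
opening: 0.0238
```

```bash
python3 - <<'E'
from plant import imaging
from h import *
b=imaging.get_image("scene")
crop(b,240,150,380,280,5,"pics/s7.png")
E
```

```text
(no output)
```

View pics/s7.png

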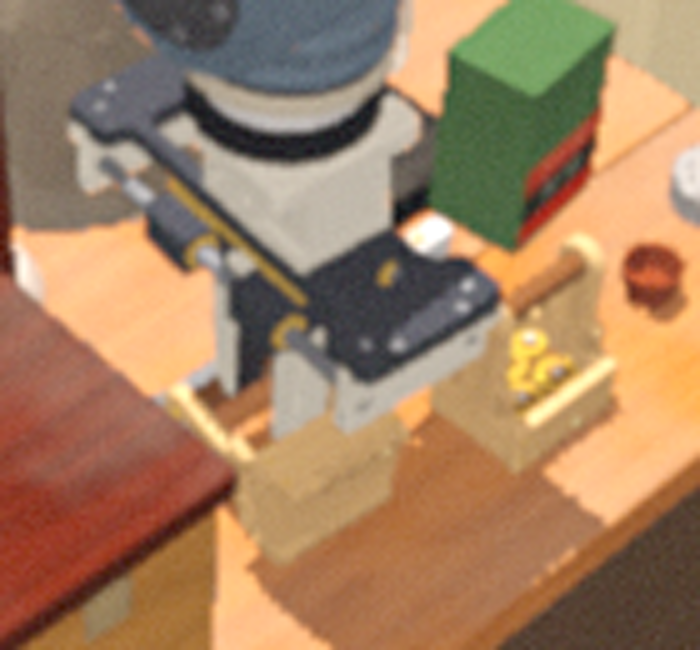

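```bash
python3 - <<'E'
from plant import imaging
from h import *
b=imaging.get_image("scene")
C=lambda x,y:on(b,240+x/5-.4,150+y/5-.4,0).round(3)
print("now",C(275,560),C(390,492)); print("s6",C(235,490),C(328,440))
o=np.array(pix(b,[.503,-.055,0]));print((o-[240,150])*5,[((pix(b,p)-[240,150])*5).round() for p in ([.514,-.025,0],[.492,-.085,0],[.452,-.037+.03,0],[.441,-.066,0])])
crop(b,250,200,340,280,8,"pics/s8.png")
E
```

```text
now [ 0.48  -0.016  0.   ] [ 0.457 -0.074  0.   ]
s6 [ 0.514 -0.039  0.   ] [ 0.495 -0.085  0.   ]
[274.88304906 474.30911578] [array([217., 509.]), array([332., 441.]), array([319., 601.]), array([412., 519.])]
```

View pics/s8.png

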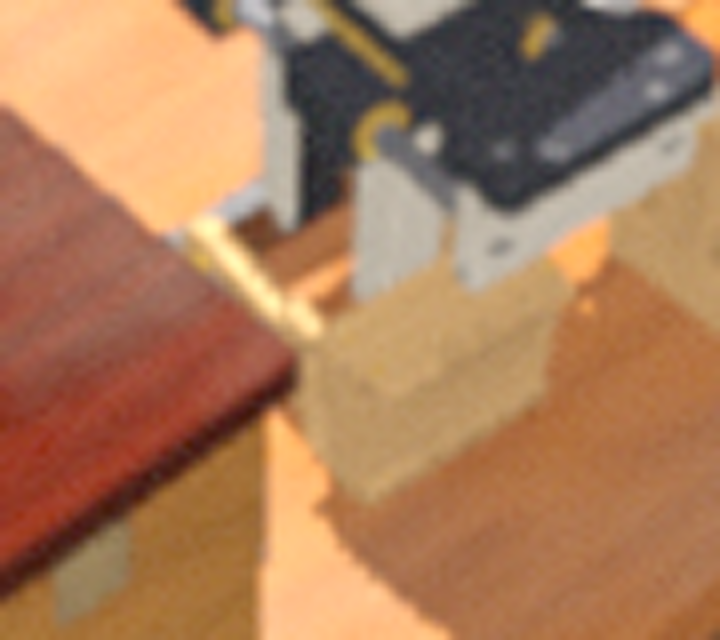

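>>> step_arm(
  commands=[
    [[0.5,-0.2,0.2,0],[0.5,-0.2,0.5,0],[0.5,-0.2,0.5,0],[0.5,-0.2,0.5,0],[0.5,-0.2,0.3,0],[0.5,-0.2,0.0,0],[0.5,-0.2,0.0,0],[0.5,-0.2,0.0,0]],
  ],
  grip=0,
)

```text
t: 7.05
eef_pos: [0.5157, -0.0595, 0.041]
eef_rot: [0.816, 0.578, -0.0, 0.0]
force: [-0.2, 0.4, 0.4]
opening: 0.0003
```

```bash
python3 - <<'E'
from plant import imaging
from h import *
b=imaging.get_image("scene")
crop(b,250,190,350,280,7,"pics/s9.png")
E
```

```text
(no output)
```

View pics/s9.png

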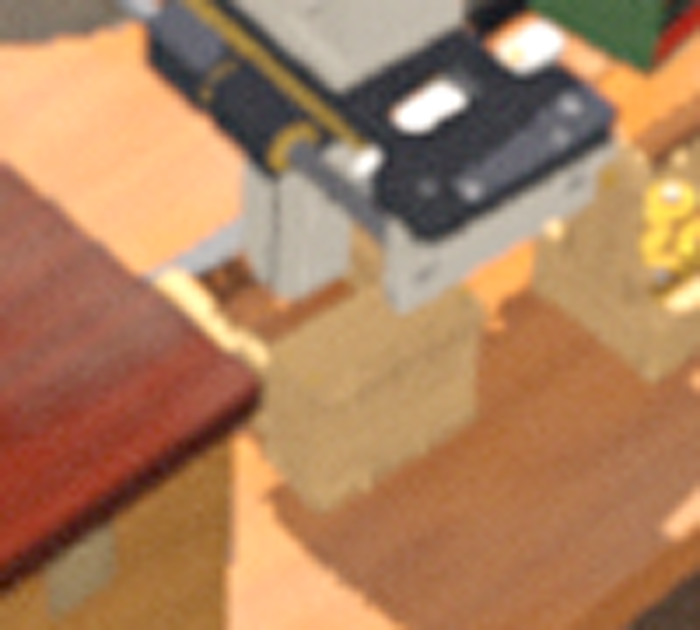

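>>> step_arm(
  commands=[
    [[-0.5,0.2,0,0],[-0.9,0.35,0,0],[-1.3,0.5,0,0],[-1.7,0.6,0,0],[-2.1,0.75,0,0],[-2.5,0.9,0,0],[-2.9,1.0,0,0],[-2.9,1.0,0,0]],
  ],
)

```text
t: 7.9
eef_pos: [0.486, -0.0493, 0.0409]
eef_rot: [0.816, 0.578, -0.0, -0.0]
force: [-0.1, -0.2, -0.2]
opening: 0.0005
```

```bash
python3 - <<'E'
from plant import imaging
from h import *
b=imaging.get_image("scene")
crop(b,250,190,350,280,7,"pics/s10.png")
E
```

```text
(no output)
```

View pics/s10.png

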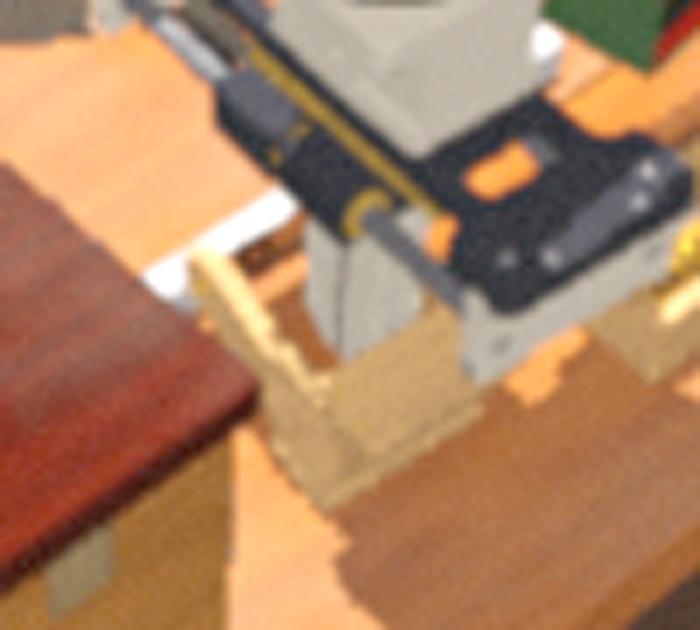

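>>> step_arm(
  commands=[
    [[-0.5,0.2,0,0],[-1.0,0.35,0,0],[-1.4,0.5,0,0],[-1.7,0.6,0,0],[-1.8,0.65,0.6,0],[-1.8,0.65,1.2,0],[-1.8,0.65,1.9,0],[-1.8,0.65,1.9,0]],
  ],
)

```text
t: 8.75
eef_pos: [0.4692, -0.043, 0.0612]
eef_rot: [0.816, 0.578, 0.0, 0.001]
force: [-0.4, -0.1, 0.8]
opening: 0.0003
```

```bash
python3 - <<'E'
from plant import imaging
from h import *
b=imaging.get_image("scene")
crop(b,250,190,350,280,7,"pics/s11.png")
E
```

```text
(no output)
```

View pics/s11.png

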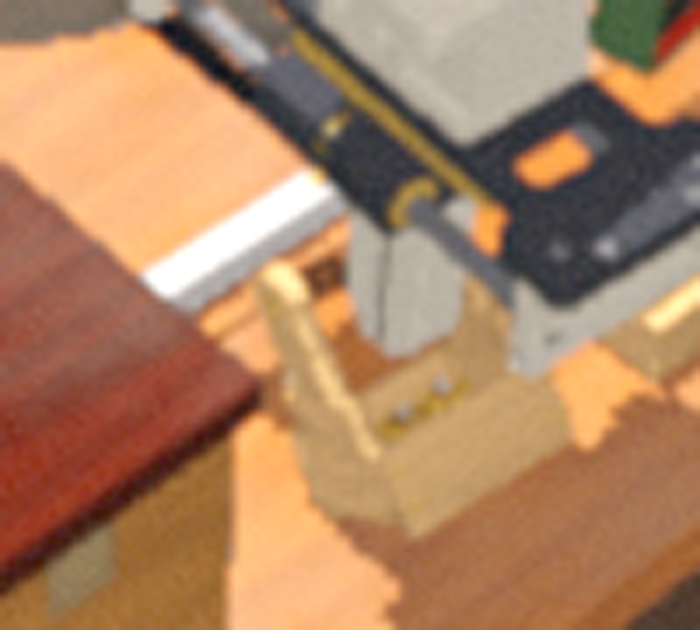

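>>> step_arm(
  commands=[
    [[-0.8,0.3,0,0],[-1.6,0.6,0,0],[-2.4,0.85,0,0],[-3.2,1.15,0,0],[-4,1.4,0,0],[-4.7,1.65,0,0],[-5.4,1.9,0,0],[-5.8,2.05,0,0]],
  ],
)

```text
t: 9.6
eef_pos: [0.4106, -0.0223, 0.0608]
eef_rot: [0.816, 0.578, 0.0, 0.001]
force: [0.4, 0.4, 0.7]
opening: 0.0006
```

>>> step_arm(
  commands=[
    [[-0.5,0.2,0,0],[-1,0.35,0,0],[-1,0.35,2,0],[-1,0.35,4,0]],
  ],
)

```text
t: 10.0
eef_pos: [0.4, -0.0187, 0.101]
eef_rot: [0.816, 0.578, -0.0, 0.0]
force: [0.4, -0.5, -0.9]
opening: 0.0008
```

```bash
python3 - <<'E'
from plant import imaging
from h import *
b=imaging.get_image("scene")
crop(b,250,190,350,280,7,"pics/s12.png")
E
```

```text
(no output)
```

View pics/s12.png

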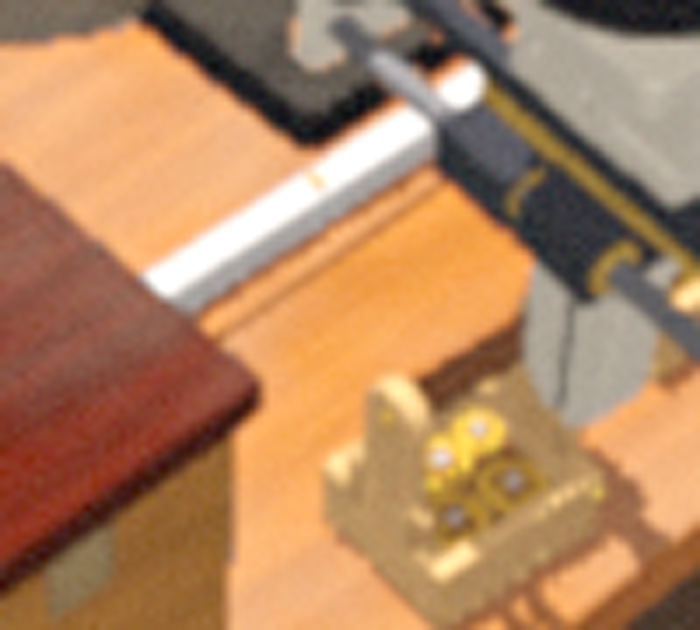

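>>> step_arm(
  commands=[
    [[-2,0.7,1,0],[-4,1.4,2,0],[-8,0,4,0],[-12,-4,8,0],[-14,-8,8,0]],
  ],
)

```text
t: 10.55
eef_pos: [0.269, -0.0863, 0.1824]
eef_rot: [0.815, 0.579, 0.002, 0.003]
force: [1.0, -0.2, -0.0]
opening: 0.0003
```

```bash
python3 - <<'E'
from plant import imaging
from h import *
a=imaging.get_image("top");b=imaging.get_image("scene")
crop(a,220,160,400,300,4,"pics/t13.png");crop(b,250,150,390,270,5,"pics/s13.png")
E
```

```text
(no output)
```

View pics/t13.png

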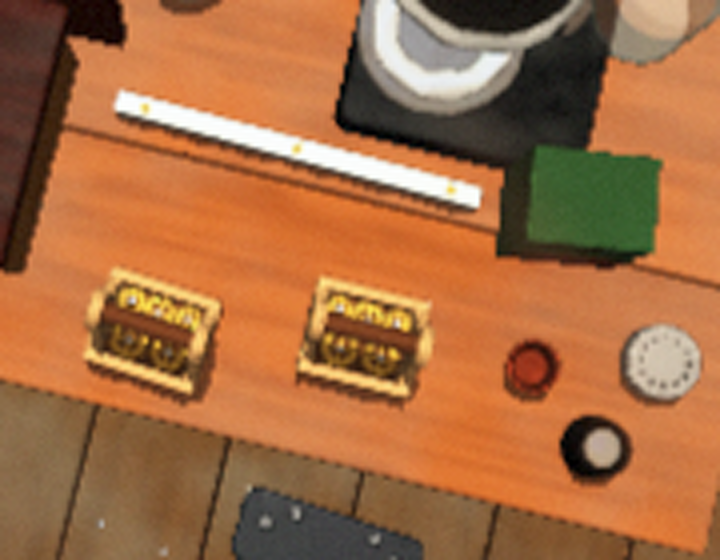

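View pics/s13.png

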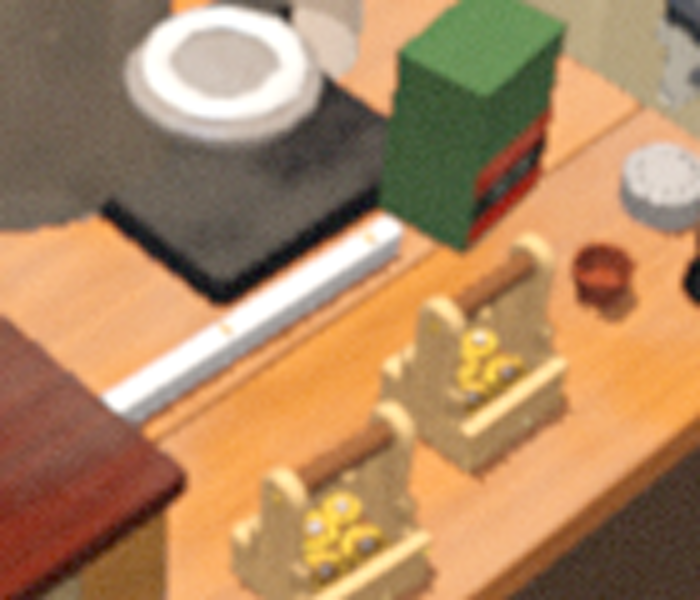

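```bash
python3 - <<'E'
from plant import imaging
from h import *
a=imaging.get_image("top")
T=lambda x,y:(220+x/4-.4,160+y/4-.4)
for n,c,bar in (("L",[(115,268),(220,298),(190,395),(84,360)],((104,312),(190,338))),("R",[(323,277),(432,301),(410,399),(298,373)],((328,322),(416,345)))):
    C=[on(a,*T(*x),.028) for x in c]; m=np.mean(C,0); d=(C[0]+C[3])/2-(C[1]+C[2])/2
    B=[on(a,*T(*x),.078) for x in bar]; e=B[0]-B[1]
    print(n,m.round(4),np.degrees(np.arctan2(-d[0],d[1])).round(1),"bar",np.mean(B,0).round(4),np.degrees(np.arctan2(-e[0],e[1])).round(1))
E
```

```text
L [ 0.4386 -0.0331  0.028 ] -18.1 bar [ 0.4392 -0.0329  0.078 ] -17.8
R [ 0.4324 -0.1512  0.028 ] -13.8 bar [ 0.4325 -0.1506  0.078 ] -15.7
```

>>> step_arm(
  commands=[
    [[4,3,0,0.01],[8,6,0,0.02],[11.4,7.2,-2,0.02],[11.4,7.2,-6,0.02],[11.4,7.2,-10,0.02],[11.4,7.2,-13,0.02],[11.4,7.2,-15,0.02],[11.4,7.2,-16.3,0.02]],
  ],
)

```text
t: 11.5
eef_pos: [0.3823, -0.0144, 0.0161]
eef_rot: [0.812, 0.584, 0.001, 0.002]
force: [-0.3, 0.2, 0.5]
opening: 0.0002
```

>>> step_arm(
  commands=[
    [[0,0,0,0],[0.7,-0.25,0,0],[1.3,-0.45,0,0]],
  ],
)

```text
t: 11.8
eef_pos: [0.3964, -0.0186, 0.0166]
eef_rot: [0.811, 0.584, 0.001, 0.002]
force: [0.9, 0.3, 0.1]
opening: 0.0004
```

```bash
python3 - <<'E'
from plant import imaging
from h import *
b=imaging.get_image("scene")
crop(b,250,170,390,290,5,"pics/s14.png")
E
```

```text
(no output)
```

View pics/s14.png

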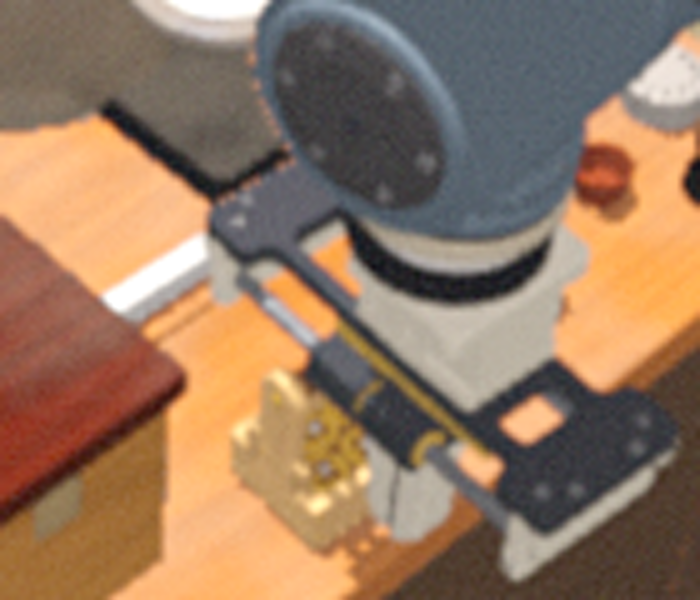

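>>> step_arm(
  commands=[
    [[0.5,-0.17,0,0],[1.1,-0.37,0,0],[1.7,-0.57,0,0],[2.3,-0.77,0,0],[2.9,-0.97,0,0],[3.4,-1.15,0,0],[3.6,-1.2,0,0],[3.6,-1.2,0,0]],
  ],
)

```text
t: 12.65
eef_pos: [0.4341, -0.0313, 0.0169]
eef_rot: [0.812, 0.584, 0.002, 0.003]
force: [0.0, -0.3, 0.3]
opening: 0.0005
```

>>> step_arm(
  commands=[
    [[-2,0.7,0,0],[-5,1.5,1,0],[-8,0,5,0],[-12,-4,10,0],[-15,-8,14,0],[-16,-10,15,0]],
  ],
)

```text
t: 13.25
eef_pos: [0.2805, -0.1216, 0.16]
eef_rot: [0.811, 0.585, 0.003, 0.004]
force: [1.8, -0.4, 0.0]
opening: 0.0003
```

```bash
python3 - <<'E'
from plant import imaging
from h import *
a=imaging.get_image("top");b=imaging.get_image("scene")
crop(a,220,160,400,300,4,"pics/t15.png");crop(b,250,150,390,270,5,"pics/s15.png")
E
```

```text
(no output)
```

View pics/t15.png

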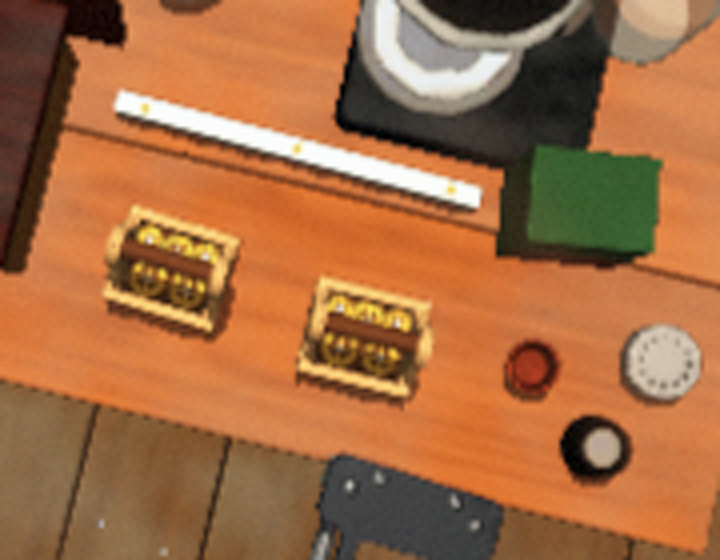

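View pics/s15.png

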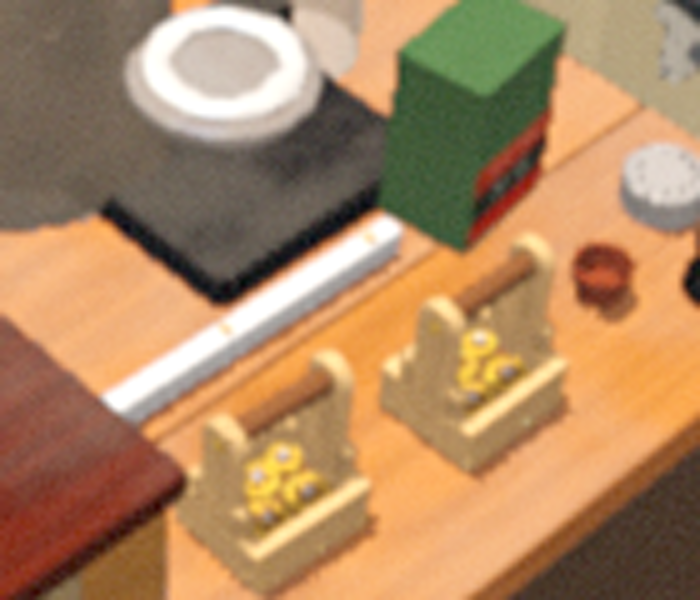

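```bash
python3 - <<'E'
from plant import imaging
from h import *
a=imaging.get_image("top")
T=lambda x,y:(220+x/4-.4,160+y/4-.4)
for n,c,bar in (("L",[(134,206),(241,235),(213,332),(104,298)],((124,247),(212,272))),):
    C=[on(a,*T(*x),.028) for x in c]; m=np.mean(C,0); d=(C[0]+C[3])/2-(C[1]+C[2])/2
    B=[on(a,*T(*x),.078) for x in bar]; e=B[0]-B[1]
    print(n,m.round(4),np.degrees(np.arctan2(-d[0],d[1])).round(1),"bar",np.mean(B,0).round(4),np.degrees(np.arctan2(-e[0],e[1])).round(1))
E
```

```text
L [ 0.4731 -0.0451  0.028 ] -17.3 bar [ 0.4734 -0.0444  0.078 ] -17.0
```

```bash
python3 - <<'E'
from plant import imaging,monitor
from h import *
a=imaging.get_image("top");b=imaging.get_image("scene")
print(monitor.observe()["q"].round(2))
p,d=ray(b,200+265/3,90+65/3)
for y in (.02,.04,.06,.08):
    print(y,(p+d*(y-p[1])/d[1]).round(3))
for z in (.3,.35,.4): print(z,[on(a,200+x/3.5,130+yy/3.5,z).round(3) for x,yy in ((90,120),(305,158),(365,160),(45,105))])
E
```

```text
[-0.56 -0.02  2.28  0.    0.87 -0.24]
0.02 [0.485 0.02  0.401]
0.04 [0.473 0.04  0.418]
0.06 [0.462 0.06  0.435]
0.08 [0.45  0.08  0.451]
0.3 [array([0.552, 0.002, 0.3  ]), array([ 0.532, -0.095,  0.3  ]), array([ 0.531, -0.122,  0.3  ]), array([0.559, 0.023, 0.3  ])]
0.35 [array([ 0.54 , -0.004,  0.35 ]), array([ 0.522, -0.094,  0.35 ]), array([ 0.52 , -0.119,  0.35 ]), array([0.547, 0.015, 0.35 ])]
0.4 [array([ 0.528, -0.01 ,  0.4  ]), array([ 0.512, -0.093,  0.4  ]), array([ 0.51 , -0.116,  0.4  ]), array([0.534, 0.007, 0.4  ])]
```

>>> step_arm(
  commands=[
    [[3,-0.4,0,0.03],[6,-0.8,0,0.06],[7.6,-1,0,0.07],[7.6,-1,-3,0.07],[7.6,-1,-6,0.07],[7.6,-1,-8,0.07],[7.6,-1,-8,0.07],[7.6,-1,-8,0.07]],
  ],
  grip=9.3,
)

```text
t: 14.3
eef_pos: [0.3576, -0.1298, 0.0778]
eef_rot: [0.79, 0.613, 0.002, 0.002]
force: [0.2, -0.3, 0.5]
opening: 0.0597
```

>>> step_arm(
  commands=[
    [[0,0,-1.5,0],[0,0,-3,0],[0,0,-3.9,0],[0,0,-3.9,0]],
  ],
)

```text
t: 14.7
eef_pos: [0.3576, -0.1294, 0.0386]
eef_rot: [0.79, 0.613, 0.002, 0.002]
force: [-0.7, 1.1, -0.0]
opening: 0.0907
```

```bash
python3 - <<'E'
from plant import imaging
from h import *
b=imaging.get_image("scene")
crop(b,280,140,420,260,5,"pics/s16.png")
E
```

```text
(no output)
```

View pics/s16.png

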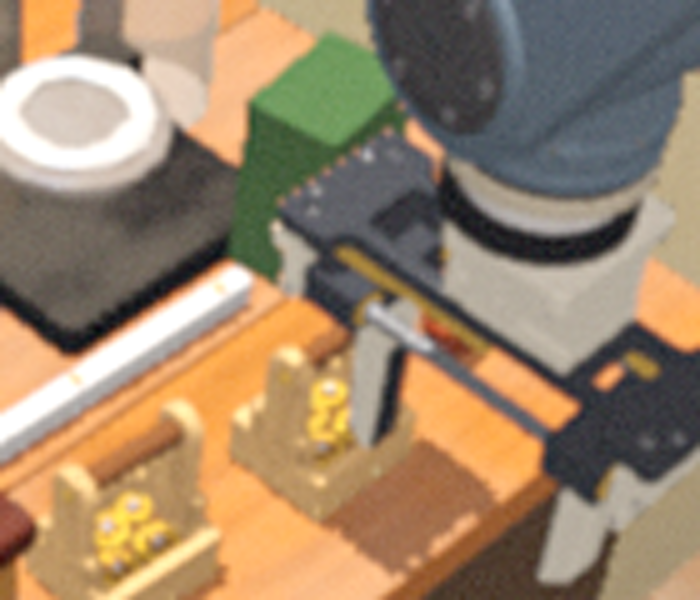

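>>> step_arm(
  commands=[
    [[0.5,-0.12,0.3,0],[1,-0.25,0.3,0],[1.7,-0.42,0.3,0],[2.4,-0.6,0.3,0],[3.1,-0.8,0.3,0],[3.8,-0.97,0.3,0],[4.5,-1.15,0.3,0],[5,-1.28,0.3,0]],
  ],
)

```text
t: 15.55
eef_pos: [0.4085, -0.1426, 0.042]
eef_rot: [0.79, 0.613, 0.002, 0.002]
force: [0.3, -0.7, -0.6]
opening: 0.0929
```

```bash
python3 - <<'E'
from plant import imaging
from h import *
b=imaging.get_image("scene")
crop(b,280,140,420,260,5,"pics/s17.png")
E
```

```text
(no output)
```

View pics/s17.png

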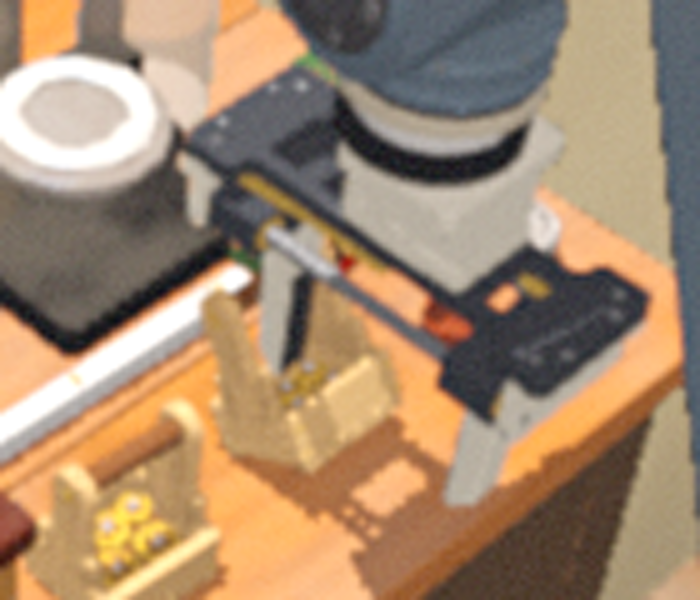

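>>> step_arm(
  commands=[
    [[0.7,-0.18,0,0],[1.4,-0.36,0,0],[2.1,-0.54,0,0],[2.7,-0.7,0,0],[3.2,-0.83,0,0],[3.6,-0.93,0,0],[3.8,-0.98,0,0],[3.8,-0.98,0,0]],
  ],
)

```text
t: 16.4
eef_pos: [0.4472, -0.1526, 0.0421]
eef_rot: [0.79, 0.613, 0.002, 0.003]
force: [0.1, 0.1, 0.5]
opening: 0.093
```

>>> step_arm(
  commands=[
    [[0,0,0,0],[0,0,0,0],[0,0,0,0],[0,0,0,0],[0,0,0,0]],
  ],
)

```text
t: 16.9
eef_pos: [0.4472, -0.1526, 0.0421]
eef_rot: [0.79, 0.613, 0.002, 0.003]
force: [-0.9, 0.5, 0.1]
opening: 0.093
```

```bash
python3 - <<'E'
from plant import imaging
from h import *
b=imaging.get_image("scene")
crop(b,280,140,420,260,5,"pics/s18.png")
E
```

```text
(no output)
```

View pics/s18.png

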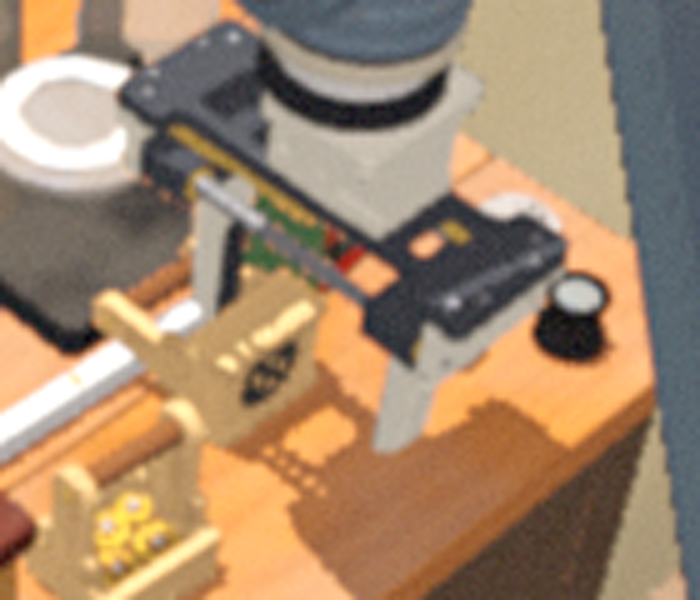

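>>> step_arm(
  commands=[
    [[-0.6,0.15,0,0],[-1.2,0.3,0,0],[-1.8,0.45,0,0],[-2.4,0.6,0,0],[-3,0.77,0,0],[-3.5,0.9,0,0],[-3.9,1,0,0],[-4.2,1.08,0,0]],
  ],
)

```text
t: 17.75
eef_pos: [0.4047, -0.1417, 0.0421]
eef_rot: [0.79, 0.613, 0.002, 0.002]
force: [0.3, 0.2, 0.7]
opening: 0.093
```

```bash
python3 - <<'E'
from plant import imaging
from h import *
b=imaging.get_image("scene")
crop(b,280,140,420,260,5,"pics/s19.png")
E
```

```text
(no output)
```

View pics/s19.png

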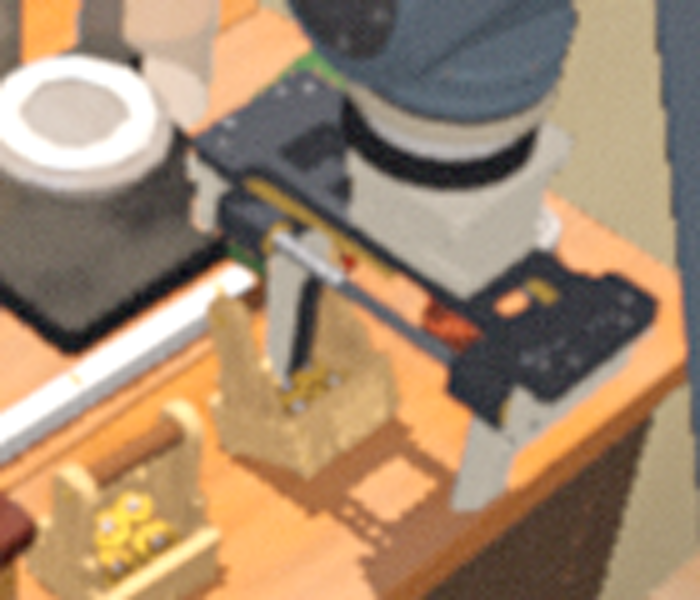

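Tray now leans on the finger near 30°. Lower it, then back off.

>>> step_arm(
  commands=[
    [[-0.3,0.08,0.6,0],[-0.8,0.2,1,0],[-1.6,0.42,1,0],[-2.4,0.62,1,0],[-3.2,0.82,1,0],[-4,1.02,1,0],[-4.8,1.24,1,0],[-5.8,1.5,1,0]],
  ],
)

```text
t: 18.6
eef_pos: [0.3459, -0.1265, 0.0521]
eef_rot: [0.79, 0.613, 0.002, 0.003]
force: [0.1, 0.4, -0.7]
opening: 0.0928
```

>>> step_arm(
  commands=[
    [[0,0,3,0],[-2,0.5,6,0],[-6,1,9,0],[-8,1,10,0],[-8,1,10,0]],
  ],
  grip=0,
)

```text
t: 19.1
eef_pos: [0.2644, -0.1163, 0.153]
eef_rot: [0.791, 0.612, 0.003, 0.004]
force: [-0.1, 0.0, -0.4]
opening: 0.0576
```

```bash
python3 - <<'E'
from plant import imaging
from h import *
a=imaging.get_image("top");b=imaging.get_image("scene")
crop(a,220,160,400,300,4,"pics/t20.png");crop(b,250,150,390,270,5,"pics/s20.png")
E
```

```text
(no output)
```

View pics/t20.png

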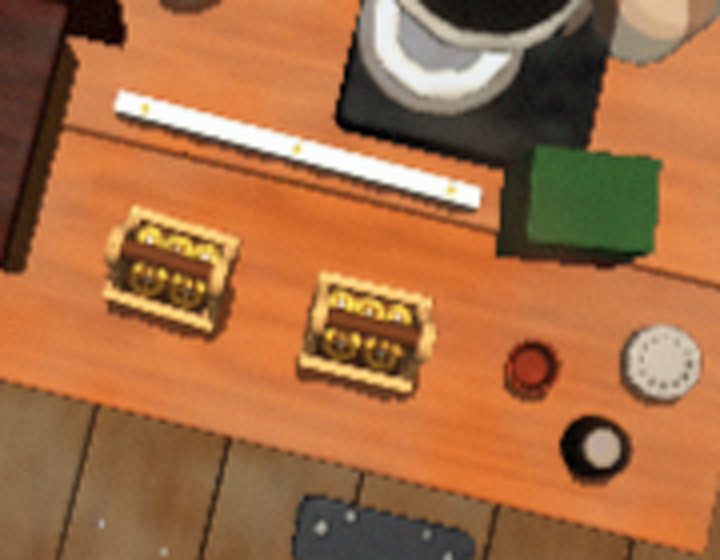

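View pics/s20.png

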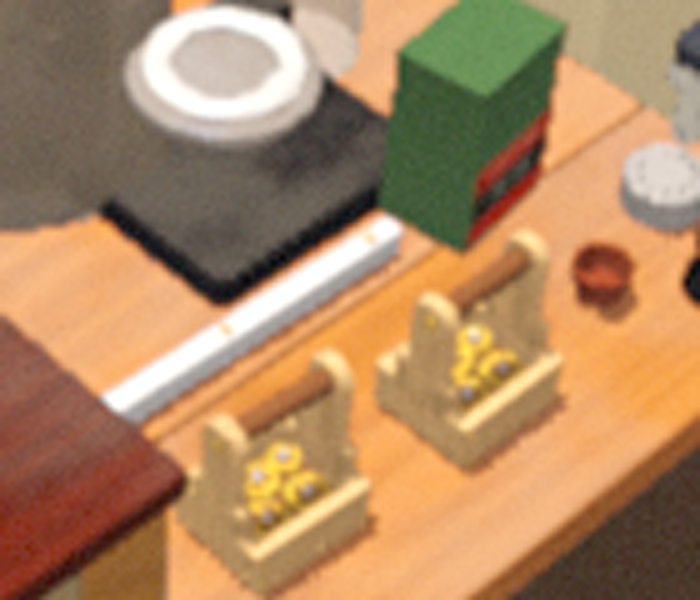

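```bash
cat > m.py <<'E'
from h import *
def meas(a,c,bar,ox,oy,s):
    T=lambda p:(ox+p[0]/s-.4,oy+p[1]/s-.4)
    C=[on(a,*T(x),.028) for x in c]; m=np.mean(C,0); d=(C[0]+C[3])/2-(C[1]+C[2])/2
    B=[on(a,*T(x),.078) for x in bar]; e=B[0]-B[1]
    print(m.round(4),np.degrees(np.arctan2(-d[0],d[1])).round(1),"bar",np.mean(B,0).round(4),np.degrees(np.arctan2(-e[0],e[1])).round(1))
E
python3 - <<'E'
from plant import imaging
from m import *
a=imaging.get_image("top")
meas(a,[(323,271),(433,294),(412,394),(297,367)],((328,316),(416,339)),220,160,4)
T=lambda p:(220+p[0]/4-.4,160+p[1]/4-.4)
# rail near top edge by bright mask
g=a["pixels"].astype(int); m=((g.min(2)>200)).astype(np.uint8); m[:170]=0; m[225:]=0; m[:,:245]=0; m[:,345:]=0
c=max(cv2.findContours(m,0,2)[0],key=cv2.contourArea)
r=cv2.minAreaRect(c); bx=cv2.boxPoints(r); print(bx.round(1).tolist())
P=[on(a,*p,.016) for p in bx]; print(np.round(P,4).tolist())
E
```

```text
[ 0.4357 -0.1515  0.028 ] -13.6 bar [ 0.4357 -0.1506  0.078 ] -15.7
[[248.5, 186.89999389648438], [249.8000030517578, 182.1999969482422], [339.8999938964844, 206.60000610351562], [338.6000061035156, 211.3000030517578]]
[[0.5652, -0.0132, 0.016], [0.576, -0.0162, 0.016], [0.5159, -0.2198, 0.016], [0.5052, -0.2166, 0.016]]
```

>>> step_arm(
  commands=[
    [[4,-0.6,0,-0.01],[8,-1.2,0,-0.02],[11.9,-1.9,0,-0.03],[11.9,-1.9,-4,-0.03],[11.9,-1.9,-8,-0.03],[11.9,-1.9,-11,-0.03],[11.9,-1.9,-13,-0.03],[11.9,-1.9,-13.6,-0.03]],
  ],
)

```text
t: 20.05
eef_pos: [0.3844, -0.1348, 0.013]
eef_rot: [0.799, 0.601, 0.001, 0.001]
force: [-0.4, 0.2, 0.9]
opening: 0.0007
```

>>> step_arm(
  commands=[
    [[0,0,0,0],[0.6,-0.18,0,0],[1.2,-0.35,0,0],[1.9,-0.56,0,0],[2.6,-0.76,0,0],[3.3,-0.97,0,0],[4,-1.18,0,0],[4.0,-1.18,0,0]],
  ],
)

```text
t: 20.85
eef_pos: [0.4259, -0.1471, 0.0132]
eef_rot: [0.799, 0.601, 0.002, 0.002]
force: [0.8, -0.3, 0.3]
opening: 0.0005
```

```bash
python3 - <<'E'
from plant import imaging
from h import *
a=imaging.get_image("top");b=imaging.get_image("scene")
crop(a,220,160,400,300,4,"pics/t21.png");crop(b,260,140,400,260,5,"pics/s21.png")
E
```

```text
(no output)
```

View pics/s21.png

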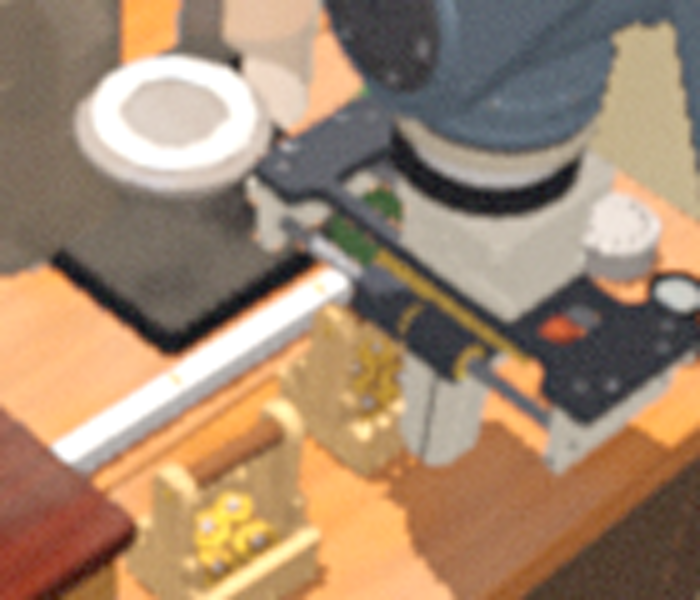

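>>> step_arm(
  commands=[
    [[0.5,-0.15,0,0],[1,-0.3,0,0],[1.4,-0.41,0,0],[1.7,-0.5,0,0],[2.0,-0.59,0,0],[2.1,-0.62,0,0],[2.1,-0.62,0,0]],
  ],
)

```text
t: 21.65
eef_pos: [0.4462, -0.1531, 0.0131]
eef_rot: [0.799, 0.601, 0.002, 0.001]
force: [-0.3, 0.6, 0.4]
opening: 0.0007
```

>>> step_arm(
  commands=[
    [[0.1,-0.03,0,0],[0.2,-0.06,0,0],[0.2,-0.06,0,0]],
  ],
)

```text
t: 21.95
eef_pos: [0.4483, -0.1537, 0.0131]
eef_rot: [0.799, 0.601, 0.002, 0.001]
force: [-0.9, 0.7, -0.9]
opening: 0.0004
```

```bash
python3 - <<'E'
from plant import imaging
from h import *
b=imaging.get_image("scene");crop(b,260,140,400,260,5,"pics/s22.png")
E
```

```text
(no output)
```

View pics/s22.png

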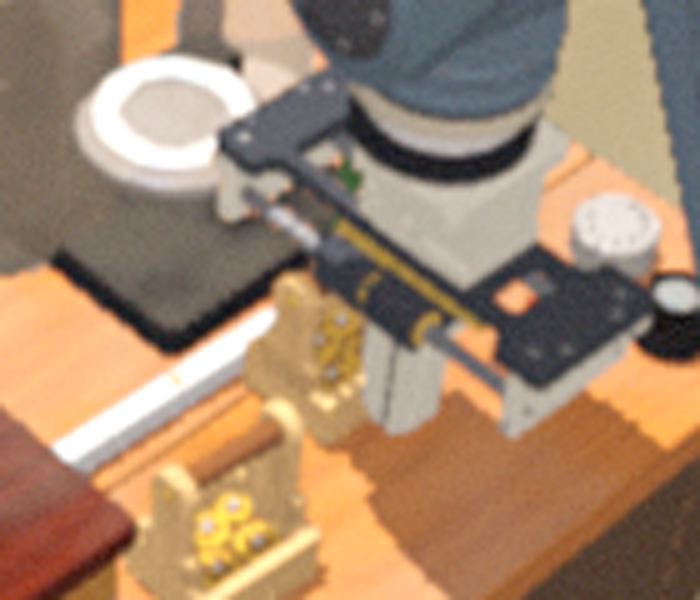

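Close to the rail; continue in 2 mm steps watching the force.

>>> step_arm(
  commands=[
    [[0.1,-0.03,0,0],[0.2,-0.06,0,0],[0.2,-0.06,0,0]],
  ],
)

```text
t: 22.3
eef_pos: [0.4505, -0.1544, 0.0131]
eef_rot: [0.799, 0.601, 0.002, 0.002]
force: [-0.2, 1.3, -0.9]
opening: 0.0003
```

>>> step_arm(
  commands=[
    [[0.1,-0.03,0,0],[0.2,-0.06,0,0],[0.2,-0.06,0,0]],
  ],
)

```text
t: 22.6
eef_pos: [0.4518, -0.1547, 0.013]
eef_rot: [0.799, 0.601, 0.001, 0.001]
force: [-5.0, 2.2, 3.1]
opening: 0.0005
```

>>> step_arm(
  commands=[
    [[0.1,-0.03,0,0],[0.2,-0.06,0,0],[0.2,-0.06,0,0]],
  ],
)

```text
t: 22.9
eef_pos: [0.4519, -0.1546, 0.0129]
eef_rot: [0.799, 0.601, 0.0, -0.001]
force: [-11.7, 2.4, 10.5]
opening: 0.0011
```

>>> step_arm(
  commands=[
    [[-0.5,0.15,0,0],[-2,0.6,0,0],[-5,1.2,1,0],[-9,1.5,5,0],[-13,2,9,0],[-17,2,13,0],[-18,2,14,0]],
  ],
)

```text
t: 23.6
eef_pos: [0.2705, -0.1344, 0.1545]
eef_rot: [0.799, 0.601, 0.0, -0.0]
force: [0.7, -0.0, 0.7]
opening: 0.0006
```

```bash
python3 - <<'E'
from plant import imaging
from h import *
a=imaging.get_image("top");b=imaging.get_image("scene")
crop(a,230,160,370,280,5,"pics/t23.png");crop(b,250,150,390,270,5,"pics/s23.png")
E
```

```text
(no output)
```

View pics/t23.png

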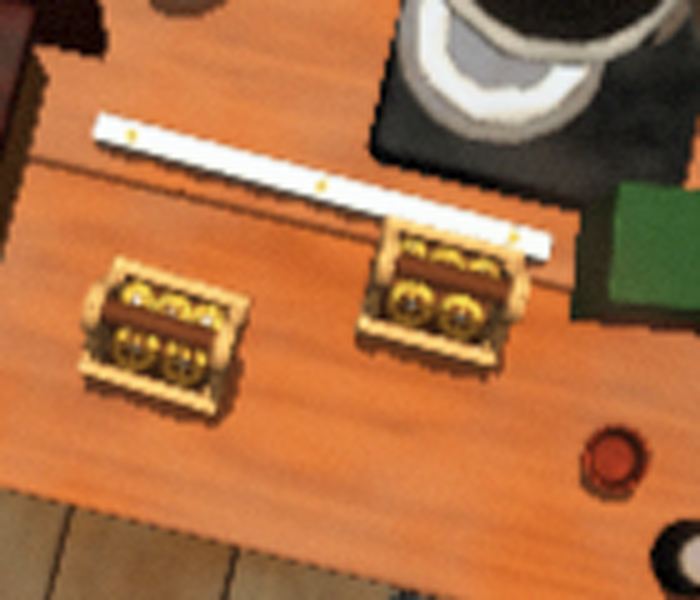

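View pics/s23.png

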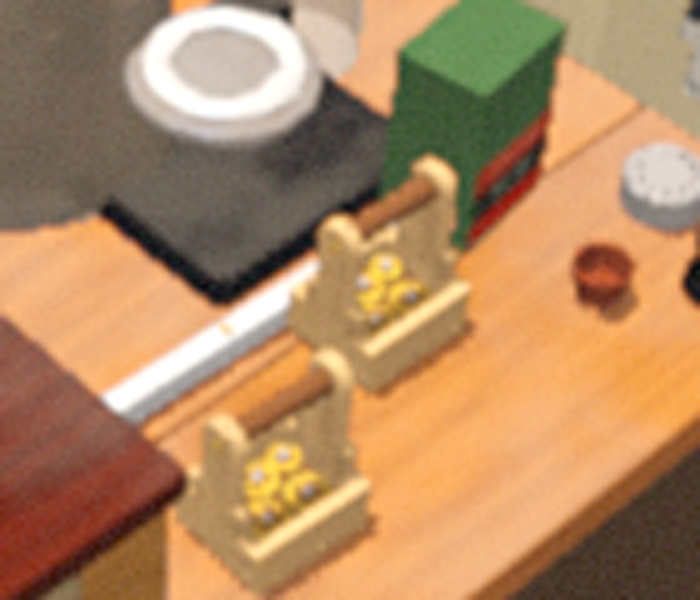

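```bash
python3 - <<'E'
from plant import imaging
from m import *
a=imaging.get_image("top")
meas(a,[(388,217),(529,250),(496,368),(357,330)],((398,262),(508,293)),230,160,5)
meas(a,[(117,258),(250,297),(215,414),(80,368)],((105,308),(214,340)),230,160,5)
r=np.array([.5352,-.1149])
T=lambda p:(230+p[0]/5-.4,160+p[1]/5-.4)
for p in [(388,217),(529,250)]:
    q=on(a,*T(p),.028)[:2]-r; print((q@[.959,-.282]).round(4))
for p in [(357,330),(496,368)]:
    q=on(a,*T(p),.028)[:2]-r; print((q@[.959,-.282]+.054).round(4))
E
```

```text
[ 0.4901 -0.1685  0.028 ] -15.4 bar [ 0.4908 -0.1682  0.078 ] -17.0
[ 0.4733 -0.0448  0.028 ] -18.7 bar [ 0.4735 -0.0442  0.078 ] -17.5
-0.0023
-0.0001
-0.001
-0.001
```

```bash
python3 - <<'E'
from plant import env
print(env.sign_off())
E
```

```text
the job is handed in; nothing more can be done
None
```

I looked under both trays, found the stamp under the right one, pushed that tray flush to the rail and handed the job in at about 24 s. The hand-in gives no verdict, so the figures below are my own camera measurements.

- **Left tray:** I tipped it, and its base was bare. On the first draw back it wedged between the fingers and slid about 4 cm towards the robot. I then set it up by its rim, laid it flat and pushed it back. It stands flat about 5 mm from where it started; the limit is 3 cm.
- **Right tray:** I tipped it onto its far side, which showed the clock-wheel mark, held it about half a second, then drew it back flat. I pushed it to the rail until the force rose to about 12 N, then backed the arm clear.

**Last checks:**
- **Gap to the rail:** the stamped tray's far side measures 0 to 2 mm from the rail; the limit is 7 mm.
- **Squareness:** the tray is square to the rail within about 1°. The rim and handle-bar measurements differ by 1.6°, which is still inside the 5° limit.
- **Other objects:** the oil cup sat where it was in the last pictures. I did not re-measure the bell jar, loupe or screwdriver, but the arm never went near them.
- **Tilt angles:** I judged the tilts from the pictures and the arm's travel. I put the left tray at over 65° and the right one at about 90°.

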